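# Hold the reference cell in the drink meter's light path

### The arm

A 6-joint arm with a two-finger parallel gripper is mounted at the origin on the work surface. World frame = base frame: x ahead of the robot, y to its left, z up, the work surface at z = 0. Lengths are in mm, angles in degrees, forces in N, time in s.
With the tool pointing down it reaches from about 350 to 850 mm from the base axis. Payload 8.1 kg.
Tool frame: the origin (TCP) lies between the finger pads; the fingertips stand r.nose_length ahead of it and the grasp point (between the pads) lies 3 mm ahead of it (r.nose_length is the distance from the TCP to the fingertips, in mm); x points along the fingers, y is the direction in which the jaws open and shut, and the axes are right-handed (so a half turn about x gives the same grasp; the last joint's range is limited). The gripper opens to 85 mm and grips with 20 to 120 N. Pads are 22 mm wide; open, the fingers measure 114 mm over their backs; the gripper's body (76 mm by 85 mm) begins 54 mm behind the grasp point. The pads swing forward as they close: fully open they stand 13 mm farther back than shut.
Start: joints at [-78.174, 7.471, 85.268, -0, 87.261, -4.893], TCP at [172.626, -574.635, 232.392] pointing down, gripper open.
Joint ranges: [-169.43, 169.43], [-51.17, 129.36], [1.28, 143.12], [-76.62, 256.62], [0, 156.53], [-152.29, 152.29]. Speed limits (degrees/s): [136.94, 136.94, 159.86, 180, 180, 180].

### API

Orientations are given as [roll, pitch, yaw] about the fixed x, y, z axes, in that order (R = Rz(yaw) Ry(pitch) Rx(roll)).
In Python, from bench import sense, optics, order, r gives the robot as it stands.
- The arm moves only by the tool carry_out, never from a script. Its argument "commands" is one flat list of numbers, 7 for each row, row after row: the shift along the tool's x, y, z in m, then the turn, a rotation vector about the tool's x, y, z in degrees, then the closure, from -1 (fully open) to 1 (shut), so that 0 is half open. A call has 1 to 12 rows; each row is the pose to reach, as a shift and turn from the pose measured when the call began, along the tool's axes at that moment; what a row does not reach only later rows make up. A row lasts 1/8 s, in which the tool goes at most 62.5 mm and 10.7 degrees, less where a joint would pass 70% of its speed; a pose out of reach is approached as far as the arm can. A call with a gripper value outside its range is refused whole. The fingers move at their own pace and stop on an object; "grip_force" is the grip in N (left out, the last holds). Time passes only in rows, so rows that repeat a pose let the fingers close. It gives the time, the measured TCP pose, the force and the opening at its end, in the units of the state.
- sense(): the state, without advancing time (a new reading comes with each control period).
- optics.snapshot(name): name is "side" or "top"; returns (picture, depth): 480x640x3 uint8, red, green, blue; 480x640 float32, mm along the optical axis (not along the pixel's ray), 0 where there is no reading.
- optics.calibration(name): a dict with "mtx" (3x3 intrinsics, pixels), "extrinsics" (4x4, takes a point from camera to world coordinates). Camera axes: x right, y up, looking along -z (the intrinsics and any distortion apply to the point x, -y, -z); pixel columns grow to the right and rows downward; lengths in mm; the calibration is good to about 2 mm. A picture is of the moment at which its call begins. calibration takes no time and is no camera call.
- order.hand_in(): hands the job in, once; it reports no verdict.
The state is a dict: "time": time; "joint_pos": joint angles; "qd": joint speeds; "joint_efforts": joint torques, N m; "tool_pos": TCP position; "tcp_rot": TCP orientation; "ft_force": force on the tool from outside, world axes, zero at the start; "wrist_torque": the same for the moment, N m; "finger_gap": finger opening in mm.
Only numpy, scipy, OpenCV 4.12 (cv2) and the standard library are available. Lean on these libraries where they do the work, as an engineer would, in place of code of your own. Each camera call takes 0.05 s, during which the arm holds its last target. There are 200 camera calls.

### The job

To check the drink-colour meter, slide the thin blade of the spreader knife under the orange lip of the clear cover, lever the cover fully open without the robot itself touching it, and lay the spreader flat on the table. Then pick up the amber reference cell by its two white frosted faces only, never touching its clear faces, and finish still holding it: upright, still and free in the air, centred in the light path with its clear faces square to the beam. Leave the cover open and the other things on the table undisturbed.

Things in the scene. Friction and masses are not known exactly. Their poses are not given: they have to be found in the camera images.
- spreader: Spreader knife lying flat on the table. Black handle 100 mm long (x), 18 mm wide (y), 18 mm high (z); a flat steel blade 24 mm wide, 2.5 mm thick sticks out of its +x end, from x = 46 to 130 mm. About 80 g, centre of mass about 12 mm ahead of the handle's middle. Origin: centre of the handle's underside; x along the blade, z up.
- blade_tip (a point): Middle of the blade's far end, 130 mm ahead of the spreader's origin and 9 mm above its underside (half-way through the blade's thickness).
- case: Keeper case, fixed: blue base 104 x 104 mm, inner floor 40 mm high, rim 4 mm thick up to 45 mm; at its front (-x) a ledge 70 mm wide, 36 mm high, reaching 72 mm from the centre. A clear hinged cover 104 x 104 x 60 mm high closes it. Origin: centre of the underside on the table; -x is the front with the orange lip, +x the hinge side, z up.
- lip (a point): Middle of the lower front edge of the cover's orange lip (moves with the cover). The lip is a flat tab 70 mm wide, 4 mm thick, sticking 20 mm out of the cover's front wall. Closed, its underside is 45 mm above the table, leaving a 9 mm high open slot above the ledge for the blade. Its edge is 124 mm from the hinge line.
- hinge (a point): Middle of the hinge line of the cover, 52 mm behind (+x) the case's centre and 45 mm above the table; the line runs along the case's y.
- cover (a joint): Opening angle of the clear cover in rad: 0 closed, 2.0 fully open at its stop (leaning back away from the case). It weighs about 120 g; about 1 N up at the lip lifts it. Let go below about 0.85 rad it falls shut; beyond about 1.2 rad it tips over by itself and falls slowly to its stop.
- cell: Reference cell, solid block 26 x 26 x 55 mm high, about 90 g, loose on the case's inner floor (underside 40 mm above the table), turned any way. Faces at -x and +x: white frosted plates (26 mm apart outside, 24 mm wide): grip these. Faces at -y and +y: clear amber glass, not to be touched. From above: two white stripes 4 mm thick beside the amber. Origin: centre of the underside, z up.
- cell_glass: The amber glass core of the cell (18 mm in x, 26 mm in y, 55 mm high), fixed in it; same origin and axes as the cell. Its faces at -y and +y are the clear faces.
- cell_mid (a point): Centre of the cell, 27.5 mm above its underside.
- meter: Drink-colour meter, fixed: white foot 90 (x) x 150 (y) x 25 mm high with two grey posts, 50 (x) x 34 mm (y), 130 mm high, the lamp and the receiver, facing each other 82 mm apart along the meter's y. The light beam (a faint yellow line) runs along y between the round lenses on the posts' inner faces. Origin: centre of the underside, z up.
- beam_mid (a point): Middle of the light path, half-way between lamp and receiver, 110 mm above the table; axes as the meter's, the beam runs along y.
- olive_jar: Green jar with a brass cap, 52 mm across, 85 mm high, standing between the case and the meter; bystander. Origin: centre of the underside.
- tumbler: Glass tumbler with white stirring sticks, 68 mm across, about 145 mm high with sticks; bystander. Origin: centre of the underside.
- dip_bowl: White bowl, 120 mm across, 50 mm high; bystander. Origin: centre of the underside.
- orange_half: Half an orange, cut face down, 72 mm across, 35 mm high; bystander. Origin: centre of the underside.
- pepper_mill: Dark wooden pepper mill, 54 mm across, 147 mm high; bystander. Origin: centre of the underside.
- ramekin: Small white dish, 72 mm across, 30 mm high; bystander. Origin: centre of the underside.

How it is judged:
By the outcome, as a careful person would: the job done as asked, in the order asked, and still so for the second after the job is handed in, while the arm keeps its last pose, push and grip.
It also fails if it takes over 61 s, if anything falls off the work surface, if the arm or the gripper's body presses on something with over 40 N, if the wrist force passes 120 N, or if a joint passes its speed limit or range.

## Working session

There is one attempt and no reset: what is moved stays moved. The work goes in short steps, Python scripts to look and compute and a tool call to move; the robot and the scene stay as the last step left them, time stands still between calls to the robot, and variables do not carry over. Pictures are saved under pics/ and viewed, about 8 in all and at most 12, crops included, and the job is handed in when it is done.

Besides the shell and the picture viewer there is one more tool, called after "Request:" by a JSON object that holds its "fn" and its "kwargs". carry_out: Moves the arm, as the interface text tells. Its arguments: {"type":"object","properties":{"commands":{"type":"array","items":{"type":"number"}},"grip_force":{"type":"number"}},"required":["commands"]}

```bash
ls; mkdir -p pics
cat > h.py <<'E'
import numpy as np, cv2
from scipy.spatial.transform import Rotation as R
from bench import sense, optics, order, r
def snap(n,f):
    p,d=optics.snapshot(n); cv2.imwrite(f'pics/{f}.png',p[...,::-1]); np.save(f'pics/{f}.npy',d); return p,d
def world(n,d,u,v,dep=None):
    c=optics.calibration(n); K=np.array(c['mtx']); T=np.array(c['extrinsics'])
    z=d[int(v),int(u)] if dep is None else dep
    x=(u-K[0,2])/K[0,0]*z; y=(v-K[1,2])/K[1,1]*z
    return (T@[x,-y,-z,1])[:3]
def onz(n,u,v,h):
    a=world(n,None,u,v,100.);b=world(n,None,u,v,1000.)
    return a+(b-a)*(h-a[2])/(b[2]-a[2])
def pix(n,P):
    c=optics.calibration(n); K=np.array(c['mtx']); T=np.array(c['extrinsics'])
    q=np.linalg.inv(T)@np.r_[P,1]; return K[0,0]*q[0]/-q[2]+K[0,2], K[1,1]*q[1]/q[2]+K[1,2]
E
python3 - <<'E'
from h import *
print(sense(), r.nose_length)
for n in('side','top'):
    snap(n,n+'0'); c=optics.calibration(n); print(c)
E
```

```text
pics
{'time': 0.0, 'joint_pos': array([-7.81739253e+01,  7.51601810e+00,  8.53311795e+01, -4.50856926e-04,
        8.72614238e+01, -4.89422087e+00]), 'qd': array([ 0.04461191, -0.04235004,  0.00894544, -0.1288752 ,  0.00126536,
       -0.05674028]), 'joint_efforts': array([-1.43271977e-04, -5.69404435e+01, -5.00547159e+01, -2.67096984e-04,
        1.50760717e-02,  1.76667163e-05]), 'tool_pos': array([ 172.51115032, -574.07760018,  231.31673597]), 'tcp_rot': array([-94.65669697,  89.89137766, 102.06362054]), 'ft_force': array([-0.18400576, -0.70790969,  0.5442343 ]), 'wrist_torque': array([ 0.00962945, -0.00940235, -0.03379096]), 'finger_gap': 85.28621163462226} 22.0
{'mtx': array([[492.68001336,   0.        , 318.84297942],
       [  0.        , 492.68001336, 238.3933609 ],
       [  0.        ,   0.        ,   1.        ]]), 'extrinsics': array([[-9.90511756e-01,  5.69911604e-02, -1.25053862e-01,
         3.73975526e+02],
       [-1.35835505e-01, -5.44130759e-01,  8.27931418e-01,
         1.02081784e+03],
       [-2.08608808e-02,  8.37062557e-01,  5.46709337e-01,
         7.40229057e+02],
       [ 0.00000000e+00,  0.00000000e+00,  0.00000000e+00,
         1.00000000e+00]])}
{'mtx': array([[568.22205009,   0.        , 316.7531514 ],
       [  0.        , 568.22205009, 257.37685015],
       [  0.        ,   0.        ,   1.        ]]), 'extrinsics': array([[-2.16882198e-02,  9.92978568e-01, -1.16289228e-01,
         3.73147824e+02],
       [-9.99580044e-01, -1.93010491e-02,  2.16149302e-02,
         1.96733399e+01],
       [ 1.92186584e-02,  1.16709181e-01,  9.92980166e-01,
         1.39497034e+03],
       [ 0.00000000e+00,  0.00000000e+00,  0.00000000e+00,
         1.00000000e+00]])}
```

View pics/top0.png

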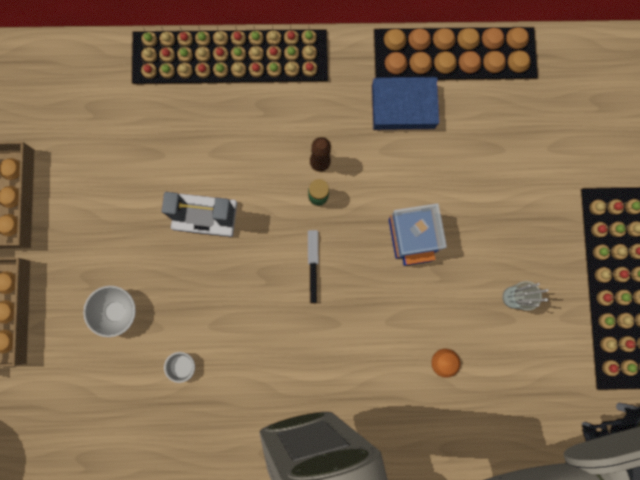

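View pics/side0.png

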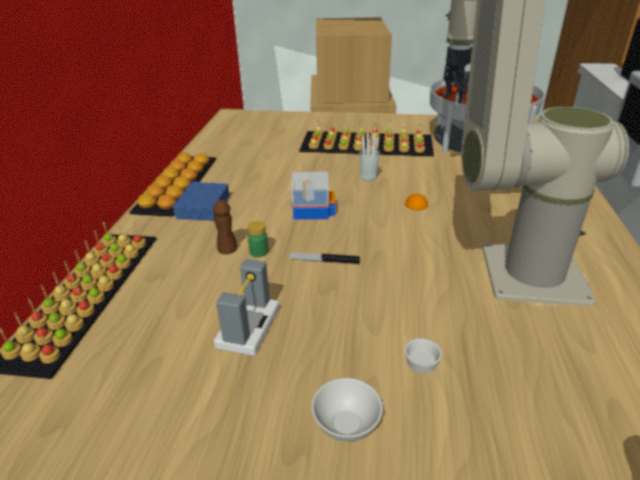

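The top view shows the meter at (200,212), spreader at (313,265) with its blade pointing up (+x), jar at (318,192), case at (418,235) with the lip at (420,259), and tumbler at (525,297). The side view shows the same layout. I'll enlarge it.

Run:
```python
import cv2,numpy as np
t=cv2.imread('pics/top0.png')
a=cv2.resize(t[195:275,375:455],(400,400),interpolation=cv2.INTER_CUBIC)
b=cv2.resize(t[225:305,273:353],(400,400),interpolation=cv2.INTER_CUBIC)
c=cv2.resize(t[180:240,155:255],(400,240),interpolation=cv2.INTER_CUBIC) 
o=np.zeros((600,800,3),np.uint8);o[:400,:400]=a;o[:400,400:]=b
c=cv2.resize(t[185:240,155:245],(327,200),interpolation=cv2.INTER_CUBIC);o[400:,:327]=c
cv2.imwrite('pics/c1.png',o)
```

```text
(no output)
```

View pics/c1.png

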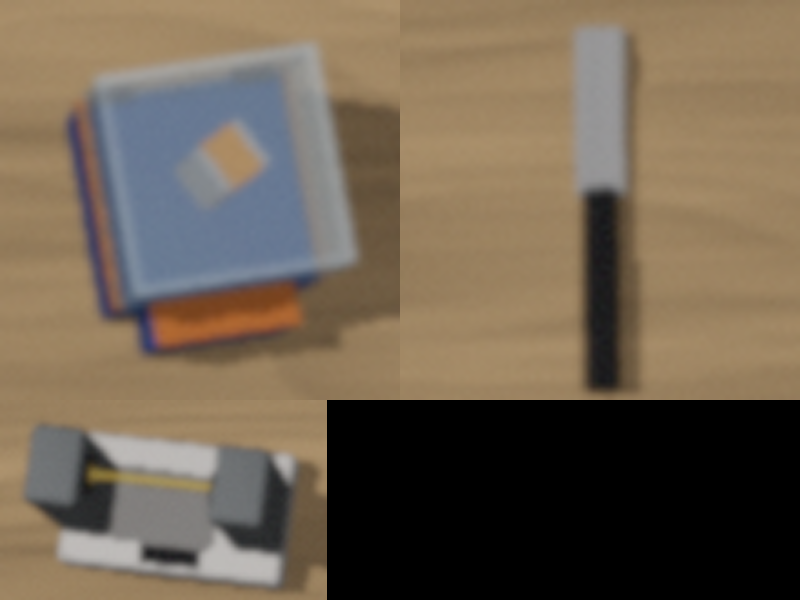

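Run:
```python
from h import *
def T(u,v,h,ox,oy,s): return onz('top',ox+(u+.5)/s-.5,oy+(v+.5)/s-.5,h)
P=lambda *a:print(np.round(a,1).tolist())
print('cover');cc=np.array([T(u,v,105,375,195,5)[:2] for u,v in [(95,80),(318,42),(357,262),(132,300)]]);P(*cc);P(cc.mean(0));P(*[np.linalg.norm(cc[i]-cc[i-1]) for i in range(4)])
for i in range(4):
    d=cc[i]-cc[i-1];print(np.degrees(np.arctan2(d[1],d[0])))
print('lip');P(*[T(u,v,49,375,195,5) for u,v in [(155,348),(302,324)]])
print('knife')
P(*[T(u,v,10,273+0,225,5) for u,v in [(175,27),(228,27),(175,192),(228,192)]])
P(*[T(u,v,18,273,225,5) for u,v in [(187,388),(217,388),(187,195),(215,195)]])
print('meter'); 
P(*[T(u,v,130,155,185,3.633) for u,v in [(35,25),(88,32),(75,104),(25,97),(217,47),(270,50),(262,125),(213,120)]])
P(*[T(u,v,110,155,185,3.633) for u,v in [(90,74),(210,87)]])
P(*[T(u,v,25,155,185,3.633) for u,v in [(60,155),(280,181)]])
print('jar',onz('top',318.5,186,85),'mill',onz('top',321,145,147),'tumbler', onz('top',512,297,75))
# cell
P(*[T(u,v,95,375,195,5) for u,v in [(203,150),(240,120),(268,158),(235,192)]])
d=np.load('pics/top0.npy');print(d[217:240:3,405:436:3])
print(r.__dict__ if hasattr(r,'__dict__') else dir(r))
```

```text
cover
[[629.8, -188.6], [645.8, -293.2], [542.5, -306.4], [526.9, -201.8]]
[[586.2, -247.5]]
[103.7, 105.7, 104.2, 105.7]
7.295683784394123
-81.25167789369125
-172.71899660032662
98.48776872092868
lip
[[510.2, -221.6, 49.0], [520.4, -292.6, 49.0]]
knife
[[603.8, 10.6, 10.0], [603.3, -15.5, 10.0], [521.9, 12.3, 10.0], [521.4, -13.7, 10.0]]
[[425.6, 8.4, 18.0], [425.3, -6.1, 18.0], [519.5, 6.5, 18.0], [519.2, -7.2, 18.0]]
meter
[[677.9, 333.6, 130.0], [672.9, 300.8, 130.0], [627.5, 308.5, 130.0], [632.4, 339.4, 130.0], [662.0, 220.8, 130.0], [659.5, 187.9, 130.0], [612.2, 193.0, 130.0], [615.9, 223.3, 130.0]]
[[650.6, 303.8, 110.0], [640.9, 228.4, 110.0]]
[[614.1, 342.2, 25.0], [593.7, 195.5, 25.0]]
jar [695.8059756 -16.6323109  85.       ] mill [775.31166877 -22.66911146 147.        ] tumbler [ 425.69997539 -463.09396266   75.        ]
[[597.7, -239.4, 95.0], [611.6, -257.3, 95.0], [593.4, -269.6, 95.0], [577.7, -253.5, 95.0]]
[[1311.2462 1320.0958 1309.3712 1315.5802 1317.9662 1312.5555 1316.0375
  1315.6938 1319.1097 1314.2982 1315.5496]
 [1317.2574 1308.5135 1311.6567 1315.0903 1315.6741 1310.8568 1312.3691
  1311.0801 1311.8258 1316.2034 1313.5491]
 [1310.3463 1317.0308 1312.352  1311.6749 1307.8236 1313.6565 1307.788
  1313.933  1310.1692 1314.3495 1314.0282]
 [1314.3047 1312.5402 1311.6907 1310.0898 1309.12   1313.2367 1314.3501
  1306.9309 1314.4031 1316.01   1310.3151]
 [1313.9358 1308.3005 1311.1407 1312.5673 1307.807  1313.0095 1310.6896
  1311.5037 1311.146  1310.5582 1314.6886]
 [1310.3074 1308.7319 1311.1183 1312.1578 1310.1488 1317.6915 1311.4812
  1313.8959 1315.7222 1307.2191 1309.9016]
 [1305.7377 1316.4869 1311.737  1311.5399 1305.3241 1308.9583 1311.143
  1311.1296 1309.276  1308.2817 1308.656 ]
 [1306.2056 1306.8635 1307.132  1310.3097 1308.7703 1308.8768 1309.6198
  1306.6735 1305.7853 1304.2367 1311.335 ]]
{}
```

```bash
cat >> h.py <<'E'
def Rt(a,tilt=0):
    a=np.radians(a); c,s=np.cos(a),np.sin(a)
    M=np.array([[0,c,s],[0,s,-c],[-1,0,0]])   # tool x down, y at yaw a
    return R.from_matrix(M)*R.from_rotvec([0,tilt,0],degrees=True)
def go(*goals):
    s=sense(); R0=R.from_euler('xyz',s['tcp_rot'],degrees=True); p=s['tool_pos']
    y=R0.as_matrix()[:,1]; print('t',s['time'],'p',p.round(1),'jaw',np.degrees(np.arctan2(y[1],y[0])).round(2),'F',s['ft_force'].round(1),'gap',round(s['finger_gap'],1))
    for P,a in goals:
        sh=R0.inv().apply(np.array(P)-p)/1000; rv=(R0.inv()*Rt(a)).as_rotvec(degrees=True)
        print(sh.round(4).tolist(),rv.round(2).tolist(), 'rows>=',round(max(np.linalg.norm(sh)/.0625,np.linalg.norm(rv)/10.7),1))
E
python3 -c "
from h import *
go(([479,0,150],88.9),([479,0,150],-91.1))"
```

```text
t 0.1 p [ 172.5 -574.1  231.4] jaw -73.28 F [-0.4 -0.   0. ] gap 85.4
[0.0823, -0.4616, -0.4587] [-162.18, -0.14, 0.01] rows>= 15.2
[0.0823, -0.4616, -0.4587] [17.82, 0.01, 0.1] rows>= 10.5
```

Request:
{"fn": "carry_out", "kwargs": {"commands": [0.03,-0.4616,-0.4587,17.8,0,0,-1,0.03,-0.4616,-0.4587,17.8,0,0,-1,0.03,-0.4616,-0.4587,17.8,0,0,-1,0.03,-0.4616,-0.4587,17.8,0,0,-1,0.03,-0.4616,-0.4587,17.8,0,0,-1,0.03,-0.4616,-0.4587,17.8,0,0,-1,0.03,-0.4616,-0.4587,17.8,0,0,-1,0.03,-0.4616,-0.4587,17.8,0,0,-1,0.082,-0.4616,-0.4587,17.8,0,0,-1,0.082,-0.4616,-0.4587,17.8,0,0,-1,0.082,-0.4616,-0.4587,17.8,0,0,-1,0.082,-0.4616,-0.4587,17.8,0,0,-1]}}

```text
time: 1.6
tool_pos: [478.2, 2.4, 148.3]
tcp_rot: [-31.3, 89.7, 147.8]
ft_force: [-0.4, -0.8, -0.4]
finger_gap: 85.1
```

```bash
python3 -c "
from h import *
go(([479,0,25],-91.1));print(sense()['joint_pos'])
s=sense()" 2>&1 | tail -4; python3 -c "
from h import *
go(([479,0,25],-91.1),([479,0,90],-91.1));print(sense()['joint_pos'])"
```

```text
t 1.6 p [478.2   2.4 148.3] jaw -90.87 F [-0.4 -0.8 -0.4] gap 85.1
[0.1233, 0.0026, -0.0013] [0.23, 0.22, 0.14] rows>= 2.0
[ -5.95105842  -8.2369967  109.81166333   0.11795858  78.65991538
  84.89904244]
t 1.6 p [478.2   2.4 148.3] jaw -90.87 F [-0.4 -0.8 -0.4] gap 85.1
[0.1233, 0.0026, -0.0013] [0.23, 0.22, 0.14] rows>= 2.0
[0.0583, 0.0025, -0.001] [0.23, 0.22, 0.14] rows>= 0.9
[ -5.95105842  -8.2369967  109.81166333   0.11795858  78.65991538
  84.89904244]
```

Request:
{"fn": "carry_out", "kwargs": {"commands": [0.05,0.0025,-0.001,0.2,0,0,-1,0.09,0.0025,-0.001,0.2,0,0,-1,0.115,0.0025,-0.001,0.2,0,0,-0.5,0.123,0.0025,-0.001,0.2,0,0,0,0.123,0.0025,-0.001,0.2,0,0,0.3,0.123,0.0025,-0.001,0.2,0,0,1,0.123,0.0025,-0.001,0.2,0,0,1,0.123,0.0025,-0.001,0.2,0,0,1,0.123,0.0025,-0.001,0.2,0,0,1], "grip_force": 90}}

```text
time: 2.72
tool_pos: [479.0, 0.2, 25.6]
tcp_rot: [-34.8, 89.8, 144.2]
ft_force: [-0.4, -0.9, 0.2]
finger_gap: -0.3
```

```bash
python3 -c "
from h import *
go(([479,0,100],-91.1))"
```

```text
t 2.725 p [4.79e+02 2.00e-01 2.56e+01] jaw -91.07 F [-0.4 -0.9  0.2] gap -0.3
[-0.0744, -0.0, 0.0002] [0.03, 0.19, 0.13] rows>= 1.2
```

Run:
```python
from h import *
p,_=snap('side','s1');q,_=snap('top','t1')
o=np.hstack([cv2.resize(p[190:310,250:410],(480,360)),cv2.resize(q[200:320,270:370],(300,360))])
cv2.imwrite('pics/c2.png',o[...,::-1])
```

```text
(no output)
```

View pics/c2.png

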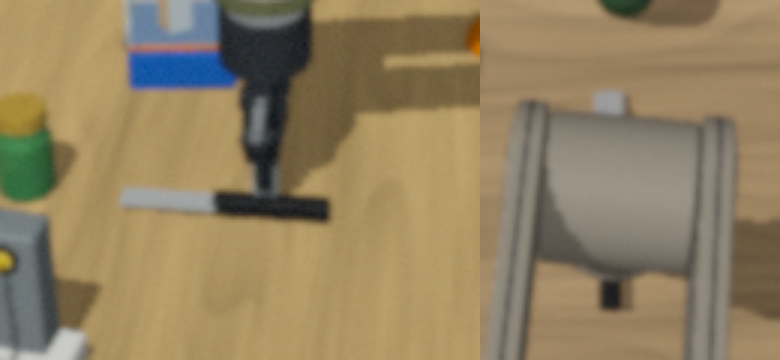

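Run:
```python
from h import *
for z in (0,9,18,25,35): print(z,pix('side',[479,0,z]),pix('side',[424.5,1,z]))
d=np.load('pics/s1.npy')
for v in range(240,266,2): print(v,[world('side',d,u,v).round(0).tolist() for u in (334,338,342)])
```

```text
0 (np.float64(338.3775730650176), np.float64(261.0865178779424)) (np.float64(359.62959676173296), np.float64(262.6572441921203))
9 (np.float64(338.3804489379535), np.float64(258.225011700152)) (np.float64(359.71611612392905), np.float64(259.7844275083996))
18 (np.float64(338.38334739461277), np.float64(255.3410346185833)) (np.float64(359.8033190768707), np.float64(256.88891265806274))
25 (np.float64(338.3856175340433), np.float64(253.08223593385975)) (np.float64(359.8716214039606), np.float64(254.62098025749518))
35 (np.float64(338.3888848223991), np.float64(249.83126969747818)) (np.float64(359.969929740573), np.float64(251.35671868181788))
240 [[485.0, 45.0, 94.0], [475.0, 50.0, 98.0], [469.0, 9.0, 72.0]]
242 [[485.0, 47.0, 89.0], [475.0, 45.0, 89.0], [469.0, 12.0, 67.0]]
244 [[487.0, 29.0, 72.0], [477.0, 32.0, 75.0], [470.0, 2.0, 55.0]]
246 [[489.0, 7.0, 51.0], [478.0, 15.0, 56.0], [470.0, 2.0, 49.0]]
248 [[489.0, 6.0, 44.0], [479.0, 14.0, 50.0], [470.0, 2.0, 43.0]]
250 [[489.0, 6.0, 38.0], [479.0, 14.0, 44.0], [470.0, 3.0, 37.0]]
252 [[489.0, 9.0, 34.0], [478.0, 15.0, 38.0], [470.0, -1.0, 28.0]]
254 [[490.0, 5.0, 25.0], [479.0, 7.0, 27.0], [473.0, -32.0, 0.0]]
256 [[490.0, 2.0, 16.0], [480.0, 3.0, 18.0], [469.0, 4.0, 19.0]]
258 [[489.0, 11.0, 17.0], [479.0, 12.0, 18.0], [469.0, 9.0, 17.0]]
260 [[490.0, 5.0, 6.0], [479.0, 10.0, 10.0], [469.0, 9.0, 11.0]]
262 [[489.0, 10.0, 4.0], [479.0, 8.0, 3.0], [469.0, 9.0, 5.0]]
264 [[489.0, 15.0, 1.0], [479.0, 9.0, -3.0], [469.0, 12.0, 0.0]]
```

Request:
{"fn": "carry_out", "kwargs": {"commands": [-0.02,0,0,0,0,0,0,-0.02,0,0,0,0,0,0,-0.02,0,0,0,0,0,0,-0.02,0,0,0,0,0,0,-0.005,0,0,0,0,0,0,0.005,0,0,0,0,0,0,0.012,0,0,0,0,0,0,0.012,0,0,0,0,0,0]}}

```text
time: 3.82
tool_pos: [477.8, 0.3, 12.3]
tcp_rot: [-23.3, 89.6, 155.6]
ft_force: [0.5, 0.1, 1.4]
finger_gap: 42.8
```

Run:
```python
from h import *
go(([479,0,10],-91.1))
p,d=snap('side','s2')
for v in range(240,270,2): print(v,[world('side',d,u,v).round(0).tolist() for u in (332,335,338,341)])
```

```text
t 3.825 p [4.778e+02 3.000e-01 1.230e+01] jaw -91.07 F [0.5 0.1 1.4] gap 42.8
[0.0023, 0.0003, -0.0012] [0.03, 0.33, 0.14] rows>= 0.0
240 [[487.0, 68.0, 109.0], [480.0, 66.0, 108.0], [473.0, 66.0, 108.0], [470.0, 31.0, 85.0]]
242 [[487.0, 69.0, 104.0], [481.0, 61.0, 99.0], [473.0, 64.0, 102.0], [470.0, 28.0, 78.0]]
244 [[487.0, 65.0, 96.0], [481.0, 59.0, 92.0], [473.0, 64.0, 95.0], [469.0, 35.0, 76.0]]
246 [[488.0, 60.0, 86.0], [481.0, 59.0, 86.0], [473.0, 63.0, 90.0], [469.0, 33.0, 70.0]]
248 [[488.0, 59.0, 80.0], [483.0, 41.0, 68.0], [474.0, 59.0, 81.0], [469.0, 33.0, 64.0]]
250 [[488.0, 59.0, 74.0], [482.0, 48.0, 67.0], [475.0, 49.0, 69.0], [469.0, 37.0, 61.0]]
252 [[489.0, 56.0, 66.0], [481.0, 56.0, 67.0], [475.0, 49.0, 63.0], [467.0, 52.0, 65.0]]
254 [[496.0, -6.0, 17.0], [484.0, 37.0, 48.0], [476.0, 38.0, 49.0], [470.0, 29.0, 43.0]]
256 [[494.0, 9.0, 21.0], [484.0, 36.0, 41.0], [476.0, 35.0, 41.0], [470.0, 29.0, 37.0]]
258 [[495.0, 6.0, 13.0], [484.0, 36.0, 35.0], [476.0, 36.0, 35.0], [470.0, 26.0, 29.0]]
260 [[494.0, 9.0, 9.0], [484.0, 34.0, 27.0], [476.0, 35.0, 29.0], [469.0, 30.0, 26.0]]
262 [[494.0, 9.0, 3.0], [484.0, 35.0, 22.0], [477.0, 33.0, 21.0], [470.0, 24.0, 15.0]]
264 [[494.0, 14.0, -0.0], [487.0, 11.0, -2.0], [478.0, 16.0, 2.0], [471.0, 11.0, -1.0]]
266 [[493.0, 21.0, -2.0], [485.0, 21.0, -1.0], [478.0, 21.0, -0.0], [470.0, 21.0, 0.0]]
268 [[491.0, 36.0, 4.0], [484.0, 31.0, 1.0], [477.0, 30.0, 0.0], [470.0, 27.0, -1.0]]
```

Request:
{"fn": "carry_out", "kwargs": {"commands": [0.003,0,-0.001,0,0,0,0,0.003,0,-0.001,0,0,0,0.6,0.003,0,-0.001,0,0,0,1,0.003,0,-0.001,0,0,0,1,0.003,0,-0.001,0,0,0,1,0.003,0,-0.001,0,0,0,1], "grip_force": 90}}

```text
time: 4.62
tool_pos: [479.7, 0.2, 10.5]
tcp_rot: [-30.2, 89.7, 148.7]
ft_force: [-2.8, -1.1, 5.4]
finger_gap: 15.1
```

Request:
{"fn": "carry_out", "kwargs": {"commands": [0,0,0,0,0,0,1,-0.015,0,0,0,0,0,1,-0.03,0,0,0,0,0,1,-0.05,0,0,0,0,0,1,-0.06,0,0,0,0,0,1,-0.06,0,0,0,0,0,1]}}

```text
time: 5.38
tool_pos: [481.0, -0.1, 71.8]
tcp_rot: [-57.1, 89.9, 121.9]
ft_force: [-0.5, 0.8, -0.9]
finger_gap: 15.2
```

Run:
```python
from h import *
go(([479,0,10],-91.1))
p,_=snap('side','s3');q,_=snap('top','t3')
o=np.hstack([cv2.resize(p[170:290,250:410],(480,360)),cv2.resize(q[200:320,270:370],(300,360))])
cv2.imwrite('pics/c3.png',o[...,::-1])
```

```text
t 5.375 p [ 4.81e+02 -1.00e-01  7.18e+01] jaw -91.07 F [-0.5  0.8 -0.9] gap 15.2
[0.0618, 0.0001, 0.0019] [0.04, 0.08, 0.12] rows>= 1.0
```

View pics/c3.png

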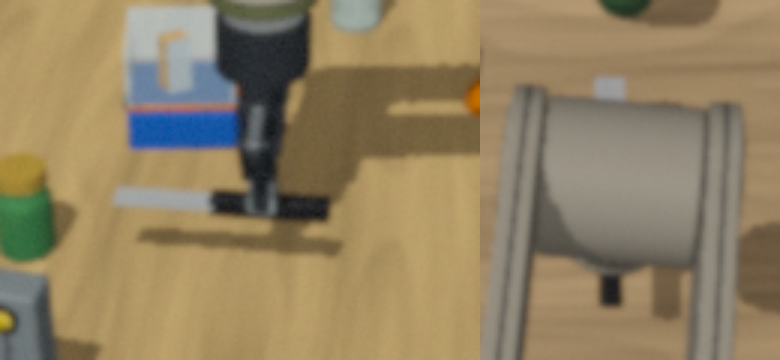

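Run:
```python
from h import *
d=np.load('pics/s3.npy');p=cv2.imread('pics/s3.png')
# shadow-free: points on blade / handle by colour in band, print world
for u in range(287,362,4):
    vs=[v for v in range(228,246)]
    pts=[(v,world('side',d,u,v)) for v in vs]
    g=[(v,P) for v,P in pts if abs(P[1])<25 and P[2]>50 and P[2]<85]
    if g: A=np.array([P for _,P in g]); print(u,g[0][0],g[-1][0],A.mean(0).round(1),A[:,2].min().round(0),A[:,2].max().round(0))
# projection predictions for blade tip z
for z in (65,70,75): print(z,pix('side',[604,-2.5,z]),pix('side',[427,9,z]),pix('top',[604,-2.5,z]),pix('top',[427,1,z]))
```

```text
287 237 237 [607.5   8.2  70.3] 70.0 70.0
291 233 238 [598.3   2.4  71.6] 68.0 73.0
295 233 238 [588.2   1.7  71.9] 71.0 73.0
299 233 238 [578.1   1.   72.1] 70.0 75.0
303 233 238 [5.681e+02 2.000e-01 7.220e+01] 69.0 74.0
307 234 239 [557.6   2.3  71.3] 69.0 73.0
311 234 239 [547.6   1.8  71.6] 69.0 73.0
315 234 239 [537.6   1.   71.9] 70.0 73.0
319 234 240 [527.    4.4  73.3] 71.0 78.0
323 233 241 [516.7   6.1  75. ] 64.0 80.0
327 233 241 [506.8   5.6  75.4] 65.0 81.0
331 234 242 [496.7   6.8  73.9] 65.0 80.0
335 237 242 [485.8  15.6  75.1] 64.0 84.0
339 237 242 [476.1  13.5  75.2] 65.0 83.0
343 235 243 [466.9   6.8  73. ] 63.0 80.0
347 235 243 [457.    6.4  73.4] 61.0 80.0
351 235 243 [447.1   7.8  73.9] 67.0 79.0
355 235 243 [437.3   6.8  75. ] 65.0 83.0
359 236 242 [427.5   6.1  75.2] 67.0 79.0
65 (np.float64(289.2648522588888), np.float64(236.5261154823199)) (np.float64(359.03902484323885), np.float64(243.1134339901137)) (np.float64(313.2109337916803), np.float64(225.9974432111884)) (np.float64(313.3014778644001), np.float64(300.78025588129026))
70 (np.float64(289.15841355411555), np.float64(234.86233085173757)) (np.float64(359.08733229043725), np.float64(241.42102156064416)) (np.float64(313.23849576418166), np.float64(225.63453821250067)) (np.float64(313.3298103985473), np.float64(300.69246419638915))
75 (np.float64(289.05150544922594), np.float64(233.19120884608398)) (np.float64(359.13585835847323), np.float64(239.72094992655042)) (np.float64(313.2662622799831), np.float64(225.26894001810524)) (np.float64(313.358356491798), np.float64(300.6040107735218))
```

Run:
```python
from h import *
go(([355,-170,72],-81.9),([376.2,-277.1,70],-81.9)); print('orange',onz('top',445.5,363,15))
```

```text
t 5.475 p [4.797e+02 1.000e-01 7.020e+01] jaw -91.07 F [-0.3 -0.5 -0.9] gap 15.0
[-0.0017, 0.1724, 0.1215] [-9.17, 0.24, 0.16] rows>= 3.4
[-0.0, 0.2791, 0.0983] [-9.17, 0.24, 0.16] rows>= 4.7
orange [ 273.16134257 -314.29725175   15.        ]
```

Request:
{"fn": "carry_out", "kwargs": {"commands": [0,0.06,0.05,-3,0,0,1,0,0.115,0.085,-6,0,0,1,0,0.172,0.1215,-9.2,0,0,1,0,0.225,0.11,-9.2,0,0,1,0,0.26,0.102,-9.2,0,0,1,0,0.279,0.0983,-9.2,0,0,1,0,0.279,0.0983,-9.2,0,0,1,0,0.279,0.0983,-9.2,0,0,1]}}

```text
time: 6.48
tool_pos: [375.6, -275.9, 69.1]
tcp_rot: [-43.7, 89.6, 144.4]
ft_force: [0.3, 1.2, -0.9]
finger_gap: 15.2
```

Run:
```python
from h import *
go(([376.2,-277.1,40.3],-81.9))
p,d=snap('side','s4'); q,_=snap('top','t4')
o=np.hstack([cv2.resize(p[165:245,280:400],(480,320),interpolation=cv2.INTER_CUBIC),cv2.resize(q[215:295,390:470],(320,320),interpolation=cv2.INTER_CUBIC)])
cv2.imwrite('pics/c4.png',o[...,::-1])
go(([376.2,-277.1,40.3],-81.9))
```

```text
t 6.475 p [ 375.6 -275.9   69.1] jaw -81.86 F [ 0.3  1.2 -0.9] gap 15.2
[0.0287, 0.0015, -0.0005] [0.04, 0.29, 0.28] rows>= 0.5
t 6.575 p [ 376.  -275.8   69.4] jaw -81.8 F [ 0.   0.8 -0.5] gap 15.0
[0.0291, 0.0015, -0.0002] [0.1, 0.26, 0.23] rows>= 0.5
```

View pics/c4.png

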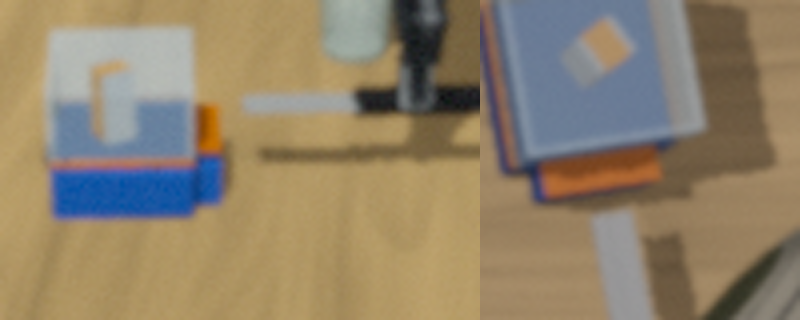

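Run:
```python
from h import *
d=np.load('pics/s4.npy')
for u in range(340,370,3): print(u,np.mean([world('side',d,u,v) for v in (189,190,191,192)],0).round(1), end=' ')
print()
# lip top heights / ledge by depth, side view: lip crop (208,105..150)->u332,v191..202
for v in range(190,216,2): print(v,world('side',d,332,v).round(0),world('side',d,334,v).round(0))
for z in(36,45,49): print(z,pix('side',[514.8+5,-257.4+35,z]), pix('side',[509.9,-222.7,z]))
for z in(65,68,71): print(z,pix('side',[500-1.7+0,-260+12,z]))
```

```text
340 [ 507.2 -320.9   34.5] 343 [ 492.  -256.5   69. ] 346 [ 483.3 -256.7   69.4] 349 [ 474.6 -258.6   68.8] 352 [ 465.9 -259.    69.1] 355 [ 457.2 -259.7   69.1] 358 [ 448.7 -263.6   67.5] 361 [ 440.  -264.3   67.6] 364 [ 431.1 -260.6   70. ] 367 [ 422.5 -263.8   68.8] 
190 [ 540. -392.   -2.] [ 534. -391.   -1.]
192 [ 528. -286.   47.] [ 532. -375.    0.]
194 [ 526. -271.   48.] [ 520. -273.   47.]
196 [ 524. -252.   51.] [ 519. -258.   49.]
198 [ 523. -244.   49.] [ 518. -248.   48.]
200 [ 522. -234.   48.] [ 516. -236.   47.]
202 [ 520. -219.   50.] [ 515. -222.   49.]
204 [ 521. -229.   37.] [ 516. -235.   35.]
206 [ 521. -221.   35.] [ 514. -218.   37.]
208 [ 520. -220.   29.] [ 515. -220.   30.]
210 [ 521. -223.   21.] [ 514. -216.   25.]
212 [ 521. -223.   14.] [ 515. -223.   14.]
214 [ 521. -221.    9.] [ 515. -222.    8.]
36 (np.float64(332.2981873268669), np.float64(205.61781179312246)) (np.float64(335.69634489033444), np.float64(205.73315153409243))
45 (np.float64(332.279768698964), np.float64(202.90497824559634)) (np.float64(335.68963355175697), np.float64(203.01883389824565))
49 (np.float64(332.27154182646484), np.float64(201.6932628113788)) (np.float64(335.6866358519619), np.float64(201.8064514015307))
65 (np.float64(340.5699665369693), np.float64(192.98397601083394))
68 (np.float64(340.57331612731974), np.float64(192.0689857273634))
71 (np.float64(340.5766733909696), np.float64(191.15189936835532))
```

Request:
{"fn": "carry_out", "kwargs": {"commands": [0.015,0.0015,0,0,0.2,0.2,1,0.0288,0.0015,0,0,0.2,0.2,1,0.0288,0.0015,0,0,0.2,0.2,1,0.0288,0.0015,0,0,0.2,0.2,1]}}

```text
time: 7.08
tool_pos: [376.0, -277.0, 40.4]
tcp_rot: [-36.1, 89.9, 152.1]
ft_force: [0.3, -0.8, -0.6]
finger_gap: 14.8
```

Run:
```python
from h import *
go(([376.2,-277.1,40.3],-81.9),([405.9,-272.9,40.3],-81.9))
p,d=snap('side','s5')
for u in range(343,370,3): print(u,np.mean([world('side',d,u,v) for v in (198,199,200,201)],0).round(1), end=' ')
for u in range(343,370,3): print(u,[int(p[v,u].mean()) for v in range(194,206)])
print(pix('side',[490,-250,40.5]))
```

```text
t 7.075 p [ 376.  -277.    40.4] jaw -81.8 F [ 0.3 -0.8 -0.6] gap 14.8
[0.0001, 0.0001, -0.0002] [0.1, 0.08, 0.06] rows>= 0.0
[0.0001, 0.0002, -0.0302] [0.1, 0.08, 0.06] rows>= 0.5
343 [ 491.8 -256.4   39.2] 346 [ 483.  -257.3   39.2] 349 [ 474.1 -256.9   39.9] 352 [ 465.4 -258.4   39.5] 355 [ 456.6 -259.3   39.5] 358 [ 447.9 -261.7   38.7] 361 [ 440.  -280.    29.1] 364 [ 431.  -279.6   29.8] 367 [ 422.1 -279.1   30.6] 343 [141, 141, 149, 158, 164, 162, 162, 149, 140, 133, 127, 118]
346 [140, 141, 148, 158, 164, 162, 159, 152, 141, 135, 127, 106]
349 [137, 140, 150, 158, 163, 161, 159, 151, 144, 137, 127, 106]
352 [140, 143, 150, 158, 164, 162, 158, 151, 142, 134, 120, 103]
355 [145, 148, 154, 162, 161, 161, 157, 153, 145, 139, 121, 106]
358 [144, 148, 155, 163, 161, 162, 159, 154, 148, 137, 121, 103]
361 [149, 152, 157, 162, 163, 162, 160, 153, 147, 136, 113, 95]
364 [148, 152, 157, 161, 162, 159, 158, 151, 146, 135, 116, 97]
367 [137, 127, 123, 125, 131, 139, 144, 135, 130, 123, 103, 90]
(np.float64(343.4209387011174), np.float64(200.1858928291996))
```

Request:
{"fn": "carry_out", "kwargs": {"commands": [-0.0007,0,-0.006,0,0,0,1,-0.0007,0,-0.014,0,0,0,1,-0.0007,0,-0.022,0,0,0,1,-0.0007,0,-0.03,0,0,0,1,-0.0007,0,-0.03,0,0,0,1,-0.0007,0,-0.03,0,0,0,1]}}

```text
time: 7.88
tool_pos: [405.8, -272.9, 41.3]
tcp_rot: [-26.9, 89.9, 161.3]
ft_force: [0.5, -0.4, -0.6]
finger_gap: 14.9
```

Run:
```python
from h import *
go()
p,_=snap('side','s6');q,_=snap('top','t6')
o=np.hstack([cv2.resize(p[165:245,280:400],(480,320),interpolation=cv2.INTER_CUBIC),cv2.resize(q[215:295,390:470],(320,320),interpolation=cv2.INTER_CUBIC)])
cv2.imwrite('pics/c6.png',o[...,::-1])
# lift path: tip on circle rho about hinge, tool frame (x down, -z forward)
for th in np.arange(0.15,1.6,.15):
    print(th.round(2), 'x',-round(.109*np.sin(th),4),'z',-round(.109*(1-np.cos(th)),4))
```

```text
t 7.875 p [ 405.8 -272.9   41.3] jaw -81.79 F [ 0.5 -0.4 -0.6] gap 14.9
0.15 x -0.0163 z -0.0012
0.3 x -0.0322 z -0.0049
0.45 x -0.0474 z -0.0109
0.6 x -0.0615 z -0.019
0.75 x -0.0743 z -0.0292
0.9 x -0.0854 z -0.0412
1.05 x -0.0945 z -0.0548
1.2 x -0.1016 z -0.0695
1.35 x -0.1064 z -0.0851
1.5 x -0.1087 z -0.1013
```

View pics/c6.png

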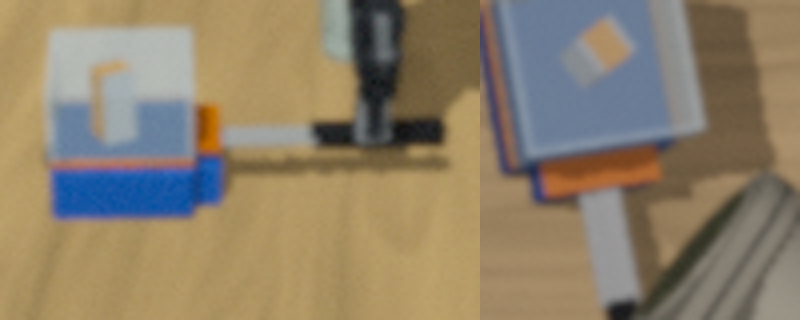

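Request:
{"fn": "carry_out", "kwargs": {"commands": [-0.008,0,-0.0003,0,0,0,1,-0.018,0,-0.001,0,0,0,1,-0.03,0,-0.003,0,0,0,1,-0.04,0,-0.0065,0,0,0,1,-0.05,0,-0.011,0,0,0,1,-0.058,0,-0.015,0,0,0,1,-0.0645,0,-0.019,0,0,0,1,-0.0645,0,-0.019,0,0,0,1]}}

```text
time: 8.98
tool_pos: [425.3, -270.5, 106.5]
tcp_rot: [39.2, 90.0, -132.6]
ft_force: [0.5, -0.2, -0.8]
finger_gap: 15.1
```

Run:
```python
from h import *
go()
p,_=snap('side','s7');q,_=snap('top','t7')
o=np.hstack([cv2.resize(p[125:225,260:410],(480,320),interpolation=cv2.INTER_CUBIC),cv2.resize(q[195:295,370:470],(320,320),interpolation=cv2.INTER_CUBIC)])
cv2.imwrite('pics/c7.png',o[...,::-1])
```

```text
t 8.975 p [ 425.3 -270.5  106.5] jaw -81.79 F [ 0.5 -0.2 -0.8] gap 15.1
```

View pics/c7.png

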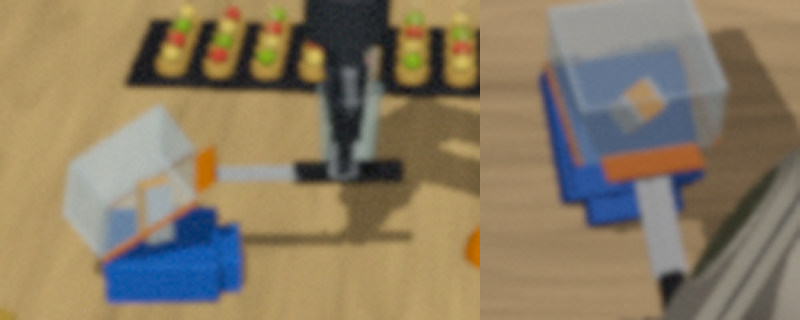

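Request:
{"fn": "carry_out", "kwargs": {"commands": [-0.0065,0,-0.005,0,0,0,1,-0.0128,0,-0.0102,0,0,0,1,-0.0185,0,-0.016,0,0,0,1,-0.0239,0,-0.0222,0,0,0,1,-0.0286,0,-0.029,0,0,0,1,-0.033,0,-0.0358,0,0,0,1,-0.0367,0,-0.043,0,0,0,1,-0.0401,0,-0.0505,0,0,0,1,-0.0427,0,-0.058,0,0,0,1,-0.0449,0,-0.0661,0,0,0,1,-0.047,0,-0.078,0,0,0,1,-0.047,0,-0.086,0,0,0,1]}}

```text
time: 10.58
tool_pos: [510.6, -257.8, 152.6]
tcp_rot: [-32.8, 89.9, 155.4]
ft_force: [0.0, -0.5, -0.4]
finger_gap: 15.1
```

Run:
```python
from h import *
go(([440,-90,155],-81.9),([440,-90,10.5],-81.9))
p,_=snap('side','s8');q,_=snap('top','t8')
o=np.hstack([cv2.resize(p[125:225,230:380],(480,320),interpolation=cv2.INTER_CUBIC),cv2.resize(q[175:275,370:470],(320,320),interpolation=cv2.INTER_CUBIC)])
cv2.imwrite('pics/c8.png',o[...,::-1])
```

```text
t 10.575 p [ 510.6 -257.8  152.6] jaw -81.78 F [ 0.  -0.5 -0.4] gap 15.1
[-0.0022, -0.1762, 0.0459] [0.12, 0.06, 0.04] rows>= 2.9
[0.1423, -0.1761, 0.0458] [0.12, 0.06, 0.04] rows>= 3.7
```

View pics/c8.png

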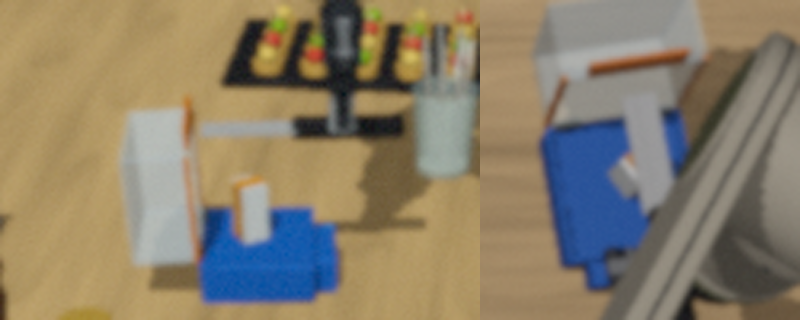

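Request:
{"fn": "carry_out", "kwargs": {"commands": [0,0,0.05,0,0,0,1,0,-0.02,0.08,0,0,0,1,0,-0.08,0.07,0,0,0,1,0.02,-0.13,0.055,0,0,0,1,0.06,-0.176,0.046,0,0,0,1,0.1,-0.176,0.046,0,0,0,1,0.125,-0.176,0.046,0,0,0,1,0.13,-0.176,0.046,0,0,0,1,0.13,-0.176,0.046,0,0,0,1]}}

```text
time: 11.8
tool_pos: [439.7, -90.2, 23.0]
tcp_rot: [-35.2, 89.9, 153.1]
ft_force: [0.3, -0.4, -0.8]
finger_gap: 15.4
```

Run:
```python
from h import *
go(([440,-90,10.3],-81.9))
d=snap('side','s9')[1]
for u in range(300,380,5):
    pts=np.array([world('side',d,u,v) for v in range(215,250)]); g=pts[(pts[:,2]>8)&(pts[:,2]<60)]
    if len(g): print(u,g[:,0].mean().round(0),g[:,1].mean().round(0),np.sort(g[:,2]).round(0)[[0,len(g)//2,-1]])
```

```text
t 11.8 p [439.7 -90.2  23. ] jaw -81.78 F [ 0.3 -0.4 -0.8] gap 15.4
[0.0127, -0.0001, -0.0004] [0.12, 0.07, 0.05] rows>= 0.2
300 611.0 -194.0 [ 8. 12. 17.]
305 596.0 -193.0 [10. 10. 18.]
310 570.0 -117.0 [10. 22. 23.]
315 556.0 -119.0 [ 9. 22. 25.]
320 540.0 -105.0 [12. 23. 27.]
325 527.0 -108.0 [10. 22. 25.]
330 510.0 -78.0 [20. 23. 25.]
335 496.0 -78.0 [23. 24. 24.]
340 483.0 -76.0 [17. 30. 34.]
345 469.0 -77.0 [18. 28. 32.]
350 456.0 -82.0 [15. 28. 32.]
355 442.0 -71.0 [15. 42. 54.]
360 430.0 -77.0 [14. 39. 52.]
365 417.0 -87.0 [18. 29. 32.]
370 404.0 -89.0 [17. 30. 32.]
375 390.0 -90.0 [17. 29. 34.]
```

Request:
{"fn": "carry_out", "kwargs": {"commands": [0.007,0,0,0,0,0,1,0.0127,0,0,0,0,0,1,0.0127,0,0,0,0,0,1,0.0127,0,0,0,0,0,1]}}

```text
time: 12.35
tool_pos: [440.3, -90.4, 11.0]
tcp_rot: [-67.4, 90.0, 120.9]
ft_force: [0.6, -0.1, -1.1]
finger_gap: 14.9
```

Request:
{"fn": "carry_out", "kwargs": {"commands": [0,0,0,0,0,0,0.4,0,0,0,0,0,0,0,0,0,0,0,0,0,0,0,0,0,0,0,0,-0.2,-0.05,0,0,0,0,0,-0.2,-0.11,0,0,0,0,0,-0.1,-0.17,0,0,0,0,0,-0.1,-0.17,0,0,0,0,0,0,-0.17,0,0.0,0,0,0,0]}}

```text
time: 13.48
tool_pos: [440.2, -90.5, 180.7]
tcp_rot: [-73.8, 90.0, 114.4]
ft_force: [-0.5, -0.8, -0.6]
finger_gap: 42.6
```

Run:
```python
from h import *
go()
p,_=snap('side','s10');q,_=snap('top','t10')
o=np.hstack([cv2.resize(p[125:285,220:400],(360,320),interpolation=cv2.INTER_CUBIC),cv2.resize(q[195:275,370:470],(440,352),interpolation=cv2.INTER_CUBIC)[:320]])
o2=cv2.resize(q[205:255,400:450],(280,280),interpolation=cv2.INTER_CUBIC)
w=np.zeros((600,800,3),np.uint8); w[:320]=o; w[320:,:280]=o2; 
w[320:,280:560]=cv2.resize(p[165:215,280:330],(280,280),interpolation=cv2.INTER_CUBIC)
cv2.imwrite('pics/c10.png',w[...,::-1])
```

```text
t 13.475 p [440.2 -90.5 180.7] jaw -81.78 F [-0.5 -0.8 -0.6] gap 42.6
```

View pics/c10.png

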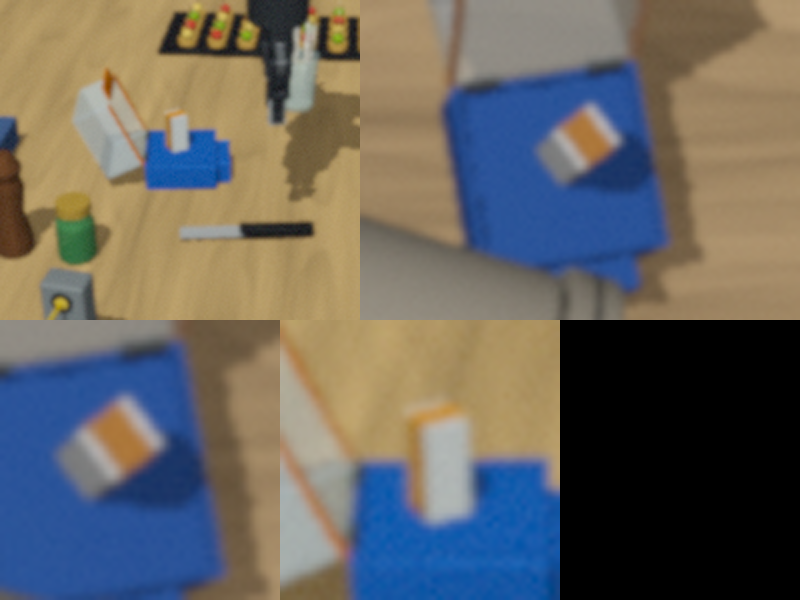

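Run:
```python
from h import *
f=lambda n,u,v,h,ox,oy,cx,cy,s=5.6: onz(n,ox+(u-cx+.5)/s-.5,oy+(v-cy+.5)/s-.5,h)[:2]
A,B,C,D=[f('top',u,v,95,400,205,0,320) for u,v in [(127,397),(167,440),(113,483),(76,437)]]
for a in (A,B,C,D,(A+B+C+D)/4): print(a.round(1))
for d in (A-B,D-C,A-D,B-C): print(np.linalg.norm(d).round(1),np.degrees(np.arctan2(d[1],d[0])).round(1))
print('side',[f('side',u,v,95,280,165,280,320).round(1).tolist() for u,v in [(423,421),(468,414),(449,402),(406,406)]])
# unsharp fine corner fit: template-free edge: rows of hue
d=np.load('pics/s10.npy')
K=[(u,v,world('side',d,u,v)) for u in range(302,316) for v in range(178,204)]
pts=np.array([P for _,_,P in K if 50<P[2]<92 and 560<P[0]<625 and -290<P[1]<-220]); print(len(pts),pts.mean(0))
xy=pts[:,:2]; c=np.cov(xy.T); w,V=np.linalg.eigh(c); print(w**.5,np.degrees(np.arctan2(*V[::-1,1])))
P2,R2=None,None
# amber segmentation top
q=cv2.imread('pics/t10.png')[205:255,400:450]; h=cv2.cvtColor(cv2.resize(q,None,fx=8,fy=8,interpolation=cv2.INTER_CUBIC),cv2.COLOR_BGR2HSV)
m=((h[...,0]<20)&(h[...,1]>110)&(h[...,2]>120)).astype(np.uint8); m[:120]=0
cs,_=cv2.findContours(m,0,2); k=max(cs,key=cv2.contourArea); rc=cv2.minAreaRect(k); bx=cv2.boxPoints(rc)
W=np.array([onz('top',400+(u+.5)/8-.5,205+(v+.5)/8-.5,95)[:2] for u,v in bx]); print(rc,W.round(1).tolist(),W.mean(0))
for i in range(4): e=W[i]-W[i-1]; print(np.linalg.norm(e).round(1),np.degrees(np.arctan2(e[1],e[0])).round(1))
```

```text
[ 612.2 -256.6]
[ 593.8 -272.5]
[ 576.1 -249.2]
[ 595.7 -234.6]
[ 594.5 -253.2]
24.3 40.8
24.5 36.7
27.5 -53.2
29.2 -52.9
side [[601.4, -245.3], [579.3, -255.5], [591.3, -268.4], [613.0, -261.6]]
139 [ 595.48929888 -242.82973114   70.74788309]
[5.15726504 9.73902548] 175.79595500990905
((173.7721710205078, 171.83926391601562), (82.55941772460938, 45.192710876464844), 52.85331344604492) [[600.0, -241.2], [607.8, -252.1], [588.2, -265.8], [580.3, -254.9]] [ 594.07975032 -253.491525  ]
24.0 34.9
13.4 -54.1
24.0 -145.1
13.4 125.8
```

Run:
```python
from h import *
go(([594.3,-253.4,170],-53),([594.3,-253.4,110],-53)); print(sense()['joint_pos'].round(0))
```

```text
t 13.575 p [439.2 -90.1 179.1] jaw -81.78 F [ 0.2 -0.5 -0.4] gap 42.7
[0.0084, 0.1838, -0.1302] [-28.78, 0.14, 0.15] rows>= 3.6
[0.0684, 0.1839, -0.1304] [-28.78, 0.14, 0.15] rows>= 3.8
[-18. -15. 112.   0.  83.  64.]
```

Request:
{"fn": "carry_out", "kwargs": {"commands": [0.008,0.05,-0.04,-8,0,0,-0.3,0.008,0.1,-0.08,-16,0,0,-0.3,0.008,0.15,-0.11,-24,0,0,-0.3,0.008,0.184,-0.1303,-28.8,0.1,0.1,-0.3,0.04,0.184,-0.1303,-28.8,0.1,0.1,-0.3,0.06,0.184,-0.1303,-28.8,0.1,0.1,-0.3,0.06,0.184,-0.1303,-28.8,0.1,0.1,-0.3,0.06,0.184,-0.1303,-28.8,0.1,0.1,-0.3]}}

```text
time: 14.58
tool_pos: [594.3, -253.2, 118.9]
tcp_rot: [-59.3, 90.0, 157.7]
ft_force: [0.4, 0.2, -0.4]
finger_gap: 55.6
```

Run:
```python
from h import *
go(([594.3,-253.4,70],-53))
p,_=snap('side','s11')
cv2.imwrite('pics/c11.png',cv2.resize(p[120:220,260:380],(720,600),interpolation=cv2.INTER_CUBIC)[...,::-1])
```

```text
t 14.575 p [ 594.3 -253.2  118.9] jaw -52.96 F [ 0.4  0.2 -0.4] gap 55.6
[0.0489, 0.0002, 0.0001] [0.04, 0.02, 0.04] rows>= 0.8
```

View pics/c11.png

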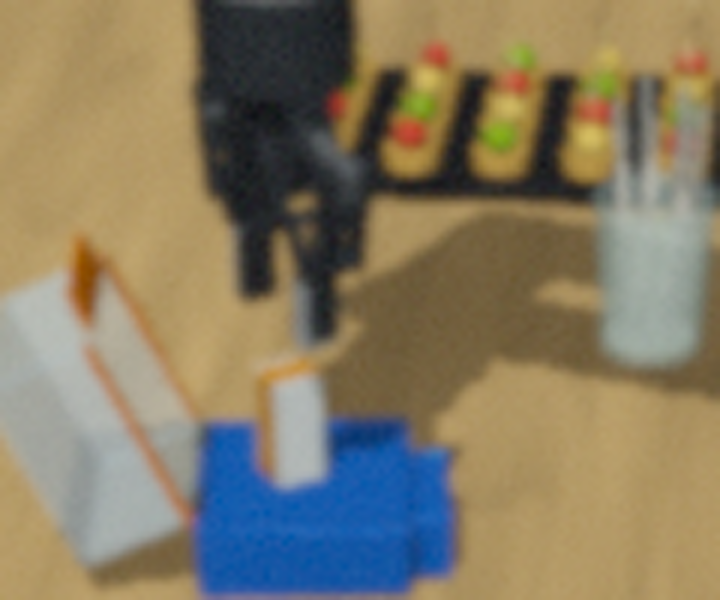

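Run:
```python
from h import *
f=lambda P:tuple(((np.array(pix('side',P))-[260,120])*6).round(0))
print('topc',f([594.3,-253.4,95]))
M=R.from_euler('z',-53,degrees=True).as_matrix()
for a,b in [(-13,-13),(13,-13),(13,13),(-13,13)]: 
  o=M@[a,b,0]; print((a,b),f([594.3+o[0],-253.4+o[1],95]),f([594.3+o[0],-253.4+o[1],40]))
for s in(-28,28):
  o=M@[s,0,0];print('tip',f([594.3+o[0],-253.4+o[1],118]))
```

```text
topc (np.float64(288.0), np.float64(369.0))
(-13, -13) (np.float64(324.0), np.float64(373.0)) (np.float64(327.0), np.float64(473.0))
(13, -13) (np.float64(299.0), np.float64(352.0)) (np.float64(302.0), np.float64(452.0))
(13, 13) (np.float64(252.0), np.float64(365.0)) (np.float64(256.0), np.float64(465.0))
(-13, 13) (np.float64(277.0), np.float64(386.0)) (np.float64(281.0), np.float64(486.0))
tip (np.float64(314.0), np.float64(348.0))
tip (np.float64(259.0), np.float64(304.0))
```

Request:
{"fn": "carry_out", "kwargs": {"commands": [0.025,0,0,0,0,0,-0.3,0.045,0,0,0,0,0,-0.3,0.053,0,0,0,0,0,-0.3,0.053,0,0,0,0,0,-0.1,0.053,0,0,0,0,0,0.1,0.053,0,0,0,0,0,0.3,0.053,0,0,0,0,0,0.5,0.053,0,0,0,0,0,1,0.053,0,0,0,0,0,1,0.053,0,0,0,0,0,1], "grip_force": 50}}

```text
time: 15.88
tool_pos: [595.5, -253.8, 67.8]
tcp_rot: [113.0, 89.9, -29.9]
ft_force: [-0.8, -0.3, 5.3]
finger_gap: 25.3
```

Request:
{"fn": "carry_out", "kwargs": {"commands": [0,0,0,0,0,0,1,-0.02,0,0,0,0,0,1,-0.05,0,0,0,0,0,1,-0.1,0,0,0,0,0,1,-0.13,0,0,0,0,0,1,-0.13,0,0,0,0,0,1,-0.13,0,0,0,0,0,1]}}

```text
time: 16.75
tool_pos: [594.8, -253.4, 197.1]
tcp_rot: [110.4, 89.9, -32.5]
ft_force: [-0.3, -0.1, -2.0]
finger_gap: 25.2
```

Run:
```python
from h import *
go(([590,50,196],-30),([645.3,264.5,196],-7.7))
p,d=snap('side','s12'); snap('top','t12')
for u in range(294,322,2):
    v=[(vv,world('side',d,u,vv)) for vv in range(100,200)]
    g=[(a,P) for a,P in v if abs(P[0]-594)<28 and abs(P[1]+253)<30 and P[2]>120 and P[2]<230 and p[a,u].mean()>100]
    if g: print(u,g[0][0],g[-1][0],g[0][1].round(0),g[-1][1].round(0))
```

```text
t 16.75 p [ 594.8 -253.4  197.1] jaw -52.96 F [-0.3 -0.1 -2. ] gap 25.2
[0.0009, -0.2451, -0.179] [-22.96, -0.01, -0.08] rows>= 4.9
[0.0008, -0.383, -0.3523] [-45.26, 0.0, -0.08] rows>= 8.3
300 137 147 [ 613. -261.  228.] [ 614. -255.  201.]
302 138 158 [ 608. -263.  224.] [ 609. -251.  169.]
304 138 159 [ 603. -266.  223.] [ 601. -238.  172.]
306 141 160 [ 591. -228.  230.] [ 594. -234.  171.]
308 150 159 [ 587. -232.  202.] [ 590. -245.  170.]
310 151 159 [ 582. -236.  198.] [ 584. -244.  171.]
312 141 158 [ 577. -241.  226.] [ 580. -252.  170.]
```

Request:
{"fn": "carry_out", "kwargs": {"commands": [0,-0.02,-0.015,-2,0,0,1,0,-0.065,-0.045,-6,0,0,1,0,-0.105,-0.08,-11,0,0,1,0,-0.145,-0.115,-17,0,0,1,0,-0.185,-0.155,-23,0,0,1,0,-0.225,-0.195,-29,0,0,1,0,-0.265,-0.235,-34,0,0,1,0,-0.305,-0.275,-39,0,0,1,0,-0.345,-0.313,-43,0,0,1,0,-0.37,-0.34,-45,0,0,1,0,-0.383,-0.3523,-45.3,0,0,1,0,-0.383,-0.3523,-45.3,0,0,1]}}

```text
time: 18.35
tool_pos: [643.8, 265.7, 194.9]
tcp_rot: [-76.6, 89.9, -174.1]
ft_force: [0.6, -0.8, -0.5]
finger_gap: 25.5
```

Run:
```python
from h import *
go(([645.3,264.5,196],-7.7),([645.3,264.5,110.3],-7.7))
p,d=snap('side','s13'); 
# meter from side view: print crop for view + top faces of posts by depth
K=[]
for v in range(240,350):
    for u in range(210,290):
        P=world('side',d,u,v)
        if 126<P[2]<134 and 590<P[0]<700 and 170<P[1]<350: K.append(P)
K=np.array(K); print(len(K))
for m in (K[:,1]>263,K[:,1]<=263): print(K[m].mean(0).round(1),K[m].min(0).round(0),K[m].max(0).round(0))
for u in range(225,285,3):
    g=[(a,P) for a in range(180,320) for P in [world('side',d,u,a)] if 130<P[2]<230 and abs(P[1]-264)<40 and abs(P[0]-645)<40]
    if g: print(u,g[0][0],g[-1][0],g[-1][1].round(0))
o=cv2.resize(p[190:340,200:320],(480,600),interpolation=cv2.INTER_CUBIC);cv2.imwrite('pics/c13.png',o[...,::-1])
```

```text
t 18.35 p [643.8 265.7 194.9] jaw -7.57 F [ 0.6 -0.8 -0.5] gap 25.5
[-0.0011, 0.0016, 0.001] [0.13, 0.03, 0.14] rows>= 0.0
[0.0846, 0.0018, 0.001] [0.13, 0.03, 0.14] rows>= 1.4Traceback (most recent call last):
  File "<stdin>", line 8, in <module>
  File "h.py", line 7, in world
    c=optics.calibration(n); K=np.array(c['mtx']); T=np.array(c['extrinsics'])
ValueError: time passes only in moves, steps and waits
```

```bash
cat >> h.py <<'E'
def cloud(n,d):
    c=optics.calibration(n); K=np.array(c['mtx']); T=np.array(c['extrinsics'])
    v,u=np.mgrid[:480,:640]; x=(u-K[0,2])/K[0,0]*d; y=(v-K[1,2])/K[1,1]*d
    return np.stack([x,-y,-d],-1)@T[:3,:3].T+T[:3,3]
E
python3 - <<'E'
from h import *
for n,f in (('side','s0'),('top','t0')):
    d=np.load('pics/'+n+'0.npy'); C=cloud(n,d).reshape(-1,3)
    m=(C[:,2]>118)&(C[:,2]<140)&(C[:,0]>585)&(C[:,0]<705)&(C[:,1]>165)&(C[:,1]<365); A=C[m]; 
    if n=='side': A=A[A[:,2]>125]
    for s in (A[A[:,1]>264],A[A[:,1]<=264]):
        r_=cv2.minAreaRect(s[:,:2].astype(np.float32)); print(n,len(s),s.mean(0).round(1),np.round(r_[0],1),np.round(r_[1],1),round(r_[2],1))
    # white foot z~25
    m=(C[:,2]>19)&(C[:,2]<31)&(C[:,0]>570)&(C[:,0]<720)&(C[:,1]>165)&(C[:,1]<365); A=C[m]; r_=cv2.minAreaRect(A[:,:2].astype(np.float32)); print('foot',len(A),r_)
p,d=snap('side','s14')
o=cv2.resize(p[190:340,200:320],(480,600),interpolation=cv2.INTER_CUBIC);cv2.imwrite('pics/c13.png',o[...,::-1])
# predicted cell & beam in this crop
f=lambda P:tuple(((np.array(pix('side',P))-[200,190])*4).round(0))
M=R.from_euler('z',-7.7,degrees=True).as_matrix(); P0=np.array([645.3,264.5,0])
print('lens',[f(P0+M@[0,s,110]) for s in (-41,41)])
print('post tops',[f(P0+M@[x,y,130]) for x in(-25,25) for y in(-75,-41,41,75)])
print('cell',[f(P0+M@[x,y,z]) for x,y in((-13,13),(13,13)) for z in(167.3,222.3)])
E
```

```text
side 315 [653.9 325.8 129.4] [654.6 323.4] [36.  50.9] 85.7
side 250 [639.  211.8 129.3] [639.6 210. ] [36.  49.2] 81.6
foot 1046 ((646.6089477539062, 267.6462707519531), (152.0564727783203, 90.02949523925781), 81.6953353881836)
top 356 [651.2 321.  129.3] [651.1 310.9] [57.7 51.4] 81.0
top 348 [636.4 207.3 128.9] [638.2 212.4] [44.4 51.2] 81.2
foot 1268 ((645.0025634765625, 264.65887451171875), (150.2726593017578, 89.78851318359375), 82.05150604248047)
lens [(np.float64(206.0), np.float64(343.0)), (np.float64(143.0), np.float64(442.0))]
post tops [(np.float64(270.0), np.float64(282.0)), (np.float64(247.0), np.float64(320.0)), (np.float64(186.0), np.float64(418.0)), (np.float64(158.0), np.float64(463.0)), (np.float64(183.0), np.float64(269.0)), (np.float64(158.0), np.float64(306.0)), (np.float64(91.0), np.float64(402.0)), (np.float64(61.0), np.float64(446.0))]
cell [(np.float64(178.0), np.float64(319.0)), (np.float64(166.0), np.float64(226.0)), (np.float64(128.0), np.float64(312.0)), (np.float64(115.0), np.float64(218.0))]
```

View pics/c13.png

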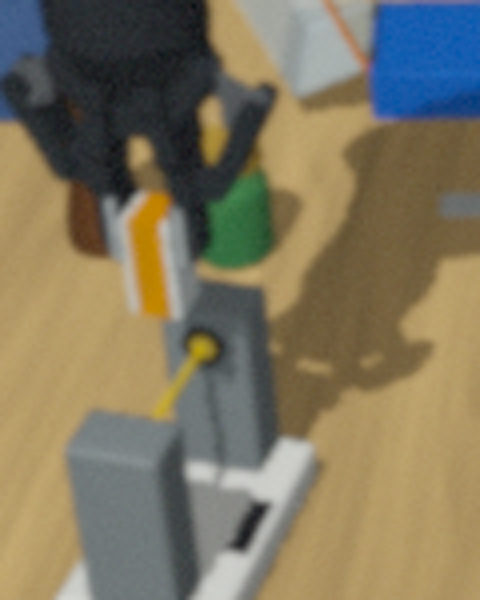

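Run:
```python
from h import *
go()
d=np.load('pics/s14.npy'); C=cloud('side',d)
# front amber+white face: crop (x 135..178,y 225..305)/4 + (200,190)
F=C[247:266,233:245].reshape(-1,3); n=R.from_euler('z',-8,degrees=True).as_matrix()
L=(F-[645.4,265.5,0])@n; print('face in meter frame med',np.median(L,0).round(1),'std',L.std(0).round(1))
A=np.c_[L[:,0],L[:,2],np.ones(len(L))]; print('fit y=',np.linalg.lstsq(A,L[:,1],rcond=None)[0])
# all cell pts
m=(C[...,2]>160)&(C[...,2]<200)&(np.abs(C[...,0]-645)<30)&(np.abs(C[...,1]-265)<30); m[:240]=0
v,u=np.nonzero(m)
for r0 in range(244,272,3):
    uu=u[v==r0]; 
    if len(uu): q=(C[r0,uu]-[645.4,265.5,0])@n; print(r0,uu.min(),uu.max(),q[:,0].min().round(1),q[:,0].max().round(1),np.median(q[:,1]).round(1))
# near post's inner face unseen; far post inner face (y=-41) and near post outer face (y=+75)
far=C[285:300,248:264].reshape(-1,3); print('far inner face y',np.median((far-[645.4,265.5,0])@n,0).round(1))
near=C[315:335,225:245].reshape(-1,3); print('near outer y',np.median((near-[645.4,265.5,0])@n,0).round(1))
```

```text
t 18.45 p [644.4 263.6 195.4] jaw -7.72 F [ 0.3 -0.5 -0.9] gap 25.1
face in meter frame med [ -4.9  12.1 198.9] std [25.5 46.2 38.1]
fit y= [ -1.10676109   0.45035153 -82.0124545 ]
256 231 248 -18.8 12.5 12.1
259 231 248 -14.0 12.7 11.4
262 232 249 -13.5 11.5 11.4
265 232 247 -13.7 12.2 11.8
268 234 245 -12.6 9.3 11.5
far inner face y [ -5.3 -41.3  67.7]
near outer y [-9.4 74.4 78.2]
```

Request:
{"fn": "carry_out", "kwargs": {"commands": [0,0.0015,-0.001,0.3,0,0,1,0.01,0.0015,-0.001,0.3,0,0,1,0.03,0.0015,-0.001,0.3,0,0,1,0.05,0.0015,-0.001,0.3,0,0,1,0.068,0.0015,-0.001,0.3,0,0,1,0.08,0.0015,-0.001,0.3,0,0,1,0.085,0.0015,-0.001,0.3,0,0,1,0.085,0.0015,-0.001,0.3,0,0,1,0.085,0.0015,-0.001,0.3,0,0,1,0.085,0.0015,-0.001,0.3,0,0,1]}}

```text
time: 19.7
tool_pos: [646.5, 264.6, 111.4]
tcp_rot: [-71.8, 90.0, -169.8]
ft_force: [0.0, 0.6, -1.1]
finger_gap: 25.0
```

Run:
```python
from h import *
go()
p,d=snap('side','s15'); C=cloud('side',d);go()
n=R.from_euler('z',-8,degrees=True).as_matrix()
L=(C-[645.4,265.5,0])@n
m=(np.abs(L[...,0])<20)&(L[...,1]>5)&(L[...,1]<22)&(L[...,2]>70)&(L[...,2]<145)
q=L[m];print(len(q),'y',np.median(q[:,1]),'z',np.percentile(q[:,2],[1,5,50,95,99]).round(1))
v,u=np.nonzero(m)
for r0 in range(v.min(),v.max()+1,2):
    uu=u[v==r0]
    if len(uu)>3: print(r0,uu.min(),uu.max(),L[r0,uu][:,0].min().round(1),L[r0,uu][:,0].max().round(1),np.median(L[r0,uu],0).round(1))
o=cv2.resize(p[215:325,210:310],(540,594),interpolation=cv2.INTER_CUBIC);cv2.imwrite('pics/c15.png',o[...,::-1])
```

```text
t 19.7 p [646.5 264.6 111.4] jaw -8.01 F [ 0.   0.6 -1.1] gap 25.0
t 19.75 p [646.4 264.5 111.3] jaw -8.01 F [-0.2 -0.2 -1.4] gap 25.5
313 y 11.955867852912128 z [ 87.7  95.8 124.1 140.9 143.3]
278 231 241 0.2 17.9 [ 12.9   8.9 139.7]
280 232 250 -19.1 18.2 [ -1.6  11.  138.7]
282 232 250 -19.6 18.0 [ -2.4  12.2 134.9]
284 232 250 -18.8 18.0 [ -2.6  11.4 129.9]
286 232 250 -18.7 18.6 [ -1.2  11.9 125.1]
288 233 250 -18.2 17.0 [ -2.3  12.2 120.2]
290 235 250 -16.8 13.7 [ -4.2  12.3 114.8]
292 235 247 -10.4 14.2 [ -1.   12.4 110.4]
294 240 248 -11.0 -0.2 [ -5.7  13.4 106.5]
296 245 248 -10.9 -7.7 [-9.7 11.  99.8]
298 245 248 -10.5 -6.8 [-9.4 11.5 94.8]
```

Request:
{"fn": "carry_out", "kwargs": {"commands": [0.001,-0.0005,-0.0004,0,0,0,1,0.001,-0.0005,-0.0004,0,0,0,1,0.001,-0.0005,-0.0004,0,0,0,1,0.001,-0.0005,-0.0004,0,0,0,1,0.001,-0.0005,-0.0004,0,0,0,1,0.001,-0.0005,-0.0004,0,0,0,1]}}

```text
time: 20.5
tool_pos: [645.9, 264.9, 110.2]
tcp_rot: [-62.4, 90.0, -160.4]
ft_force: [0.7, 0.6, -1.3]
finger_gap: 25.5
```

Run:
```python
from h import *
go(); s=sense(); print('qd',np.abs(s['qd']).max(), 'tool x', R.from_euler('xyz',s['tcp_rot'],degrees=True).as_matrix()[:,0].round(4))
p,d=snap('side','s16'); q,_=snap('top','t16')
a=cv2.imread('pics/side0.png')[...,::-1].astype(int)
for nm,(u0,u1,v0,v1) in dict(jar=(247,270,225,257),mill=(214,238,200,255),ramekin=(403,443,338,373),bowl=(310,384,380,440),orange=(404,430,195,211),tumbler=(358,380,135,180)).items():
    D=np.abs(a[v0:v1,u0:u1]-p[v0:v1,u0:u1]).max(2); print(nm,np.median(D),(D>40).mean().round(3))
# cover: lip orange position in side view, and angle
C=cloud('side',d); hs=cv2.cvtColor(p,cv2.COLOR_RGB2HSV)
m=(hs[...,0]>5)&(hs[...,0]<16)&(hs[...,1]>180)
c=R.from_euler('z',8.1,degrees=True).as_matrix(); L=(C-[586.2,-247.5,0])@c
m&=(np.abs(L[...,1])<60)&(L[...,0]>30)&(L[...,0]<140)&(L[...,2]>20)
k=L[m]; print('orange',len(k),np.degrees(np.arctan2(k[:,2]-45,52-k[:,0]))[np.argsort(k[:,2])][-15:].round(0), k[:,2].max())
# knife heights
kn=C[(np.abs(C[...,0]-440)<150)&(np.abs(C[...,1]+85)<40)&(C[...,2]>7)&(C[...,2]<40)]; print('knife',len(kn),kn[:,0].min(),kn[:,0].max(),np.median(kn[:,2]),kn[:,2].max())
```

```text
t 20.5 p [645.9 264.9 110.2] jaw -8.01 F [ 0.7  0.6 -1.3] gap 25.5
qd 0.1321713726082029 tool x [-5.e-04 -2.e-04 -1.e+00]
jar 32.0 0.442
mill 53.0 0.777
ramekin 6.0 0.0
bowl 6.0 0.0
orange 9.0 0.327
tumbler 6.0 0.0
orange 7 [116. 116. 116. 116. 117. 116. 115.] 153.9463221621306
knife 420 386.80808886902133 563.9354194932591 12.197537074440277 21.435647295961985
```

Run:
```python
from h import *
for f in('side0','s9','s12','s16'):
    p=cv2.imread(f'pics/{f}.png'); h=cv2.cvtColor(p,cv2.COLOR_BGR2HSV)
    g=(h[...,0]>50)&(h[...,0]<80)&(h[...,1]>120); g[:215]=0;g[:,:235]=0;g[265:]=0;g[:,280:]=0
    m=(p.max(2)<85)&(p[...,2]>p[...,0]+15); m[:195]=0;m[260:]=0;m[:,:210]=0;m[:,243:]=0
    o=(h[...,0]<16)&(h[...,1]>200); o[:190]=0;o[215:]=0;o[:,:400]=0;o[:,435:]=0
    print(f,[(k.sum(),[x.mean().round(1) for x in np.nonzero(k)],[(x.min(),x.max()) for x in np.nonzero(k)] if k.any() else 0) for k in (g,m,o)])
```

```text
side0 [(np.int64(247), [np.float64(245.6), np.float64(258.3)], [(np.int64(235), np.int64(255)), (np.int64(250), np.int64(266))]), (np.int64(370), [np.float64(228.3), np.float64(226.7)], [(np.int64(199), np.int64(251)), (np.int64(213), np.int64(236))]), (np.int64(0), [np.float64(nan), np.float64(nan)], 0)]
s9 [(np.int64(242), [np.float64(245.8), np.float64(258.3)], [(np.int64(236), np.int64(255)), (np.int64(251), np.int64(267))]), (np.int64(315), [np.float64(227.9), np.float64(227.3)], [(np.int64(199), np.int64(251)), (np.int64(213), np.int64(236))]), (np.int64(27), [np.float64(201.9), np.float64(412.9)], [(np.int64(194), np.int64(209)), (np.int64(406), np.int64(427))])]
s12 [(np.int64(239), [np.float64(245.7), np.float64(258.2)], [(np.int64(236), np.int64(255)), (np.int64(251), np.int64(266))]), (np.int64(302), [np.float64(227.8), np.float64(227.4)], [(np.int64(199), np.int64(251)), (np.int64(213), np.int64(236))]), (np.int64(0), [np.float64(nan), np.float64(nan)], 0)]
s16 [(np.int64(79), [np.float64(241.3), np.float64(261.2)], [(np.int64(236), np.int64(255)), (np.int64(255), np.int64(265))]), (np.int64(15), [np.float64(234.2), np.float64(216.9)], [(np.int64(216), np.int64(257)), (np.int64(211), np.int64(224))]), (np.int64(6), [np.float64(207.8), np.float64(420.0)], [(np.int64(204), np.int64(209)), (np.int64(411), np.int64(427))])]<stdin>:7: RuntimeWarning: Mean of empty slice.
  ret = ret.dtype.type(ret / rcount)
```

```bash
python3 -c "
from bench import order
print(order.hand_in())"
```

```text
the job is handed in; nothing more can be done
None
```

The job is done and handed in after about 20.6 s of the 61 s allowed; no verdict was reported.

**What I did:** I slid the spreader blade about 15 mm under the orange lip and levered the cover past its tipping point with the blade only. I then laid the spreader flat on the table. Next I lifted the cell by its frosted faces and held it between the meter's posts, upright, with the jaws along the meter's x.

**Last checks:**
- **Cover:** open at about 116°, which matches its 2.0 rad stop.
- **Spreader:** flat on the table at handle height.
- **Cell:** gripped, with the finger opening reading 25.5 mm (26 mm nominal). It hangs vertical and the arm is still. After the last 1 mm correction I read only the arm's pose, which puts the cell about 1 mm or less from the middle of the beam. That is within the camera calibration of about 2 mm, and the jaw angle is within about 0.5° of the meter's.
- **Other things:** the bowl, ramekin and tumbler are unchanged in the final side picture. The jar and mill were unchanged up to the move to the meter. After that the gripper partly hid them, and it did not pass near them.

**What failed or disagreed:**
- The first grasp closed on air above the handle, because the fingertips stood about 6 mm ahead of the TCP, not the 22 mm given. I regrasped lower.
- The two cameras differed by about 3 mm on the meter's position. I centred the cell mainly by the side camera, comparing it directly with the meter.
- The orange half had darkened pixels in the final picture, which I took to be the arm's shadow. My colour check on it found nothing useful.
- I could not view the final close-up because the 12-picture limit was reached, so the last check was by numbers only.

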